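Put the orange tyre inflator on its charging base

TASK

The orange cordless tyre inflator needs charging: set it upright on the grey charging base, so that the base's two white pegs go up into the two pockets under it and it sits fully down on the base; either way round will do. Set it down, do not drop it, then let go, and leave the blue inflator standing where it is.

Things in the scene. Friction and masses are not known exactly. Their poses are not given: they have to be found in the camera images.
- orange_inflator_center (a point): Centre (55 mm above the underside) of the loose upright orange tyre inflator, 0.33 to 0.55 kg, 110 mm tall: foot 96 (x) by 52 (y) and 40 high, above it an 84 by 40 mm grip up to the top, dark pads on its long sides, display on top. z up, x lengthwise. Grip from above across the 40 mm, 10 to 30 mm above this point. Underneath: two pockets 36 (x) by 40 (y), 24 deep, centred at x = +-24 mm.
- dock_seat (a point): Centre of the upper face of the fixed grey charging base, a slab 140 (x) by 96 (y) mm, 18 mm thick, on the bench. z up. Two white tapered pegs stand on it at x = +-24 mm: 24 mm across at the foot, 8 at the tip, 20 high. Seated, the inflator's centre is 55 mm above this point and both x directions are parallel, either way round.
- blue_inflator_center (a point): Centre, half-way up, of the loose blue tyre inflator, a bystander of the very same shape and size as the orange one; z up, x lengthwise.

How it is judged (in metres and radians):
At the end, for the whole second after the job is handed in: The orange inflator stands still, upright (0.1 rad) on the base over both pegs: centre within 15 mm of the base's centre from above and 50 to 60 mm above its upper face, long directions within 0.26 rad; the blue one upright (0.15 rad), within 30 mm of its start (horizontal distance between orange_inflator_center and dock_seat below 0.015 m and z of orange_inflator_center in the frame of dock_seat between 0.05 and 0.06 m and angle between orange_inflator_center's own z axis and vertical below 0.1 rad and angle between the x axis of orange_inflator_center and the x axis of dock_seat, either way round below 0.26 rad and linear speed of orange_inflator below 0.02 m/s and distance of blue_inflator_center from where it was at the start of the episode below 0.03 m and angle between blue_inflator_center's own z axis and vertical below 0.15 rad); the robot touches nothing.
It fails at once if the blue inflator is shifted by more than 30 mm or tipped (distance of blue_inflator_center from where it was at the start of the episode above 0.03 m or angle between blue_inflator_center's own z axis and vertical above 0.3 rad).
It fails at once if the orange inflator is dropped: out of the fingers over the base while still more than 45 mm above its seat (horizontal distance between orange_inflator_center and dock_seat below 0.07 m and z of orange_inflator_center in the frame of dock_seat above 0.1 m and contact force between the fingers and orange_inflator below 0.05 N).
It also fails if it takes over 48 s, if anything falls off the work surface, if the arm or the gripper's body presses on something with over 40 N, if the wrist force passes 120 N, or if a joint passes its speed limit or range.

ROBOT

A 6-joint arm with a two-finger parallel gripper is mounted at the origin on the work surface. World frame = base frame: x ahead of the robot, y to its left, z up, the work surface at z = 0. Lengths are in mm, angles in rad, forces in N, time in s.
With the tool pointing down it reaches from about 350 to 975 mm from the base axis. Payload 7.1 kg.
Tool frame: the origin (TCP) lies at the very end of the fingers, on their centre line; the grasp point (between the pads) lies 19 mm behind it; z points along the fingers, y is the line along which they close (so a half turn about z gives the same grasp; the last joint's range is limited). The gripper opens to 88 mm and grips with 3 to 60 N. Pads are 20 mm wide; open, the fingers measure 115 mm over their backs; the gripper's body (75 mm by 178 mm) begins 61 mm behind the grasp point.
Start: joints at [-1.141, 0.423, 1.63, -0, 1.089, -0.019], TCP at [271.192, -563.08, 199.875] pointing down, gripper open.
Joint ranges: [-3, 3], [-0.9, 2.11], [0.09, 2.58], [-1.31, 4.45], [0.11, 2.69], [-2.54, 2.54]. Speed limits (rad/s): [2.39, 2.39, 3.01, 3.14, 3.14, 3.14].

INTERFACE

Orientations are given as a rotation vector (axis times angle).
In Python, from workcell import sensors, imaging, close_job gives the robot as it stands. The module is installed in compiled form; this text tells all that it offers.
- The arm moves only by the tool servo_tool, never from a script. Its argument "steps" is a list of rows, each a list of 3 entries, a list of its own where there are three numbers: the shift along the world's x, y, z in m, then the turn, a rotation vector about the world's x, y, z in degrees, then the opening, from -1 (shut) to 1 (fully open). A call has exactly 8 rows; each row shifts and turns the commanded pose from where the row before left it; what a row does not reach is not made up. A row lasts 1/12 s, in which the tool goes at most 41.7 mm and 7.16 degrees, less where a joint would pass 70% of its speed; a pose out of reach is approached as far as the arm can. A call is refused whole if a number of a shift passes 0.0417 or a number of a turn 7.16, either way. A call with a gripper value outside its range is refused whole. The fingers move at their own pace and stop on an object; the grip force is fixed at half the most. Time passes only in rows, so rows that do not move let the fingers close, or fill a call up. It gives the time, the measured TCP pose, the force, the opening and the grip force at its end, in the units of the state.
- sensors.get_obs(): the state, without advancing time (a new reading comes with each control period).
- imaging.get_image(name): name is "scene" or "top"; returns a dict with "color" (400x640x3 uint8, blue, green, red), "range_z" (400x640 float32, mm along the optical axis (not along the pixel's ray), 0 where there is no reading), "vertical_fov" (degrees; the focal length in pixels is half the picture's height over the tangent of half this angle, whatever the lens; pixels are square), "cx", "cy" (the principal point, pixels), "k1" (the pictures are not rectified: a ray, as slopes to the right and down, at radius r is drawn at 1 + k1 r^2 times it, then the intrinsics apply), "rvec" (rotation vector, rad) and "tvec" (3), from world to camera coordinates, as OpenCV has them. Camera axes: x right, y down, z forward; pixel columns grow to the right and rows downward; lengths in mm; the calibration is good to about 2 mm. A picture is of the moment at which its call begins.
- close_job(): hands the job in; it is judged then, once.
The state is a dict: "t": time; "qpos": joint angles; "qvel": joint speeds; "joint_torque": joint torques, N m; "ee_pos": TCP position; "orientation": TCP orientation; "ft_force": force on the tool from outside, world axes, zero at the start; "moment": the same for the moment, N m; "width": finger opening in mm; "grasp_force": force on a finger pad.
Only numpy, scipy, OpenCV 4.12 (cv2) and the standard library are available. Lean on these libraries where they do the work, as an engineer would, in place of code of your own. Each camera call takes 0.05 s, during which the arm holds its last target. There are 200 camera calls.

## Working session

There is one attempt and no reset: what is moved stays moved. The work goes in short steps, Python scripts to look and compute and a tool call to move; the robot and the scene stay as the last step left them, time stands still between calls to the robot, and variables do not carry over. Pictures are saved under pics/ and viewed, at most 10 in all, crops included, and the job is handed in when it is done.

Besides the shell and the picture viewer there is one more tool, called after "Emit:" in YAML: its name, and indented under it one key for each argument. servo_tool: Moves the arm, as the interface text tells. Its arguments: {"type":"object","properties":{"steps":{"type":"array"}},"required":["steps"]}

```bash
mkdir -p pics; cat > h.py <<'E'
import numpy as np, cv2
from workcell import sensors, imaging, close_job
def grab(n):
    d=imaging.get_image(n); f=200/np.tan(np.radians(d['vertical_fov'])/2)
    d['K']=np.array([[f,0,d['cx']],[0,f,d['cy']],[0,0,1]]); d['R']=cv2.Rodrigues(np.array(d['rvec'],float))[0]; d['t']=np.array(d['tvec'],float).ravel(); return d
def rays(d,uv):
    p=cv2.undistortPoints(np.array(uv,float).reshape(-1,1,2),d['K'],np.array([d['k1'],0,0,0,0],float)).reshape(-1,2)
    return np.c_[p,np.ones(len(p))]
def cloud(d):
    v,u=np.mgrid[:400,:640]; r=rays(d,np.c_[u.ravel(),v.ravel()])
    P=(r*d['range_z'].reshape(-1,1)-d['t'])@d['R']; P[d['range_z'].ravel()==0]=np.nan
    return P.reshape(400,640,3)
def plane(d,uv,z):
    r=rays(d,uv)@d['R']; c=-d['R'].T@d['t']; return c+r*((z-c[2])/r[:,2:])
E
python3 - <<'E'
from h import *
ims=[]
for n in('scene','top'):
    d=grab(n); ims.append(d['color']); print(n,-d['R'].T@d['t'],d['R'][2],d['vertical_fov'],d['k1'])
    cv2.imwrite(f'pics/{n}0.png',d['color'])
o=sensors.get_obs(); print(o['t'],o['ee_pos'],o['orientation'],o['width'])
E
```

```text
scene [968.29292058 636.53683494 816.66130986] [-0.40043463 -0.59439344 -0.69738695] 47.721531765322965 0.03451320874936033
top [ 309.38752441   -2.72221774 1010.14948644] [ 2.17596340e-01  1.15157974e-04 -9.76038841e-01] 47.93669974850798 -0.053749534582339276
0.1 [ 270.9722484  -562.60785379  199.19962293] [-3.06149867e+00 -6.98769319e-01  4.41139339e-04] 87.81191526753426
```

View pics/scene0.png

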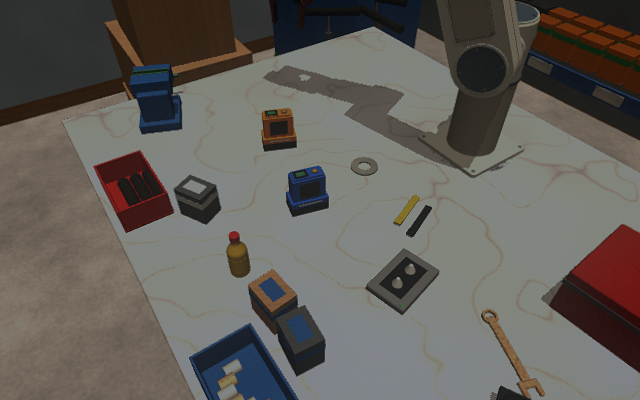

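View pics/top0.png

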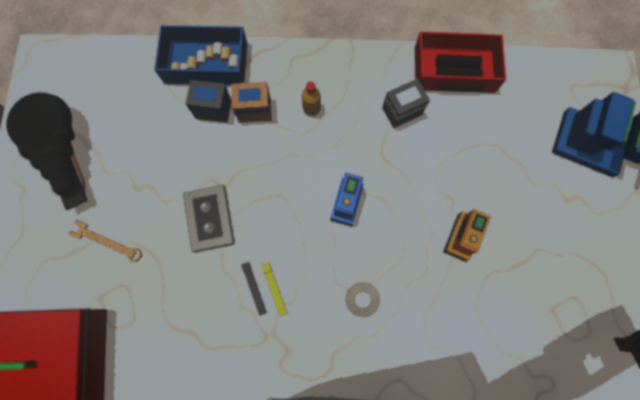

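The scene view shows orange at (278,128), blue at (307,190) and the base at (402,280). In the top view they are at (467,234), (347,199) and (208,217), with pegs at about (207,207) and (209,228). Next I'll measure them.

```bash
python3 - <<'E'
from h import *
def rect(Q):
    (c,s,a)=cv2.minAreaRect(Q[:,:2].astype(np.float32)); 
    if s[0]<s[1]: s=s[::-1]; a+=90
    return np.round(c,1),np.round(s,1),round((a+90)%180-90,1)
boxes={'top':dict(orange=(435,200,500,270),blue=(325,165,370,235),base=(175,175,245,260)),
'scene':dict(orange=(250,100,305,158),blue=(278,158,337,222),base=(355,240,450,320))}
for n in boxes:
    d=grab(n); P=cloud(d); 
    for k,(a,b,c,e) in boxes[n].items():
        Q=P[b:e,a:c].reshape(-1,3); Q=Q[~np.isnan(Q[:,0])]
        z=Q[:,2]; print(n,k,'z pct',np.round(np.percentile(z,[1,50,95,99.5]),1))
        for lo,hi in ([(104,116)] if k!='base' else [(14,22),(24,45)]):
            S=Q[(z>lo)&(z<hi)]
            if len(S)>5: print('  ',lo,len(S),rect(S),'mean',S.mean(0).round(1))
        if k=='base':
            S=Q[(z>30)&(z<45)]
            if len(S)>6:
                _,lab,cen=cv2.kmeans(S[:,:2].astype(np.float32),2,None,(3,50,.1),5,0); print('  pegs',cen, (lab==0).sum())
E
```

```text
top orange z pct [ -4.3   0.9 110.5 113.1]
   104 732 (array([ 463.7, -314.9]), array([83.1, 40.1]), -23.1) mean [ 462.8 -314.   109.4]
top blue z pct [ -4.7   0.7 110.8 113.3]
   104 672 (array([532.7, -53.9]), array([82.6, 39.2]), -14.9) mean [531.7 -54.2 109.1]
top base z pct [-4.7  1.4 20.1 33.5]
   14 2243 (array([490.8, 258.1]), array([138.1,  94.6]), 13.6) mean [489.4 257.2  17.4]
   24 100 (array([490. , 257.7]), array([64.4, 18.1]), 14.5) mean [488.1 256.8  30.9]
  pegs [[468.3443  252.35068]
 [513.1825  262.9178 ]] 33
scene orange z pct [ -3.    2.6 109.7 113.2]
   104 277 (array([ 463.5, -315.4]), array([82.7, 43.3]), -21.7) mean [ 465.6 -312.2  109.7]
scene blue z pct [ -2.7   2.7 110.6 113.3]
   104 409 (array([534.7, -55.1]), array([84.5, 43.1]), -12.1) mean [537.  -52.  109.9]
scene base z pct [-2.6  1.7 20.6 34.8]
   14 2211 (array([491.1, 257.6]), array([141.1,  95. ]), 13.4) mean [495.2 260.6  18.6]
   24 131 (array([494.1, 255.8]), array([63.6, 26.6]), 15.3) mean [494.4 259.8  31.3]
  pegs [[516.0578  264.15704]
 [470.102   253.3211 ]] 37
```

Sizes and heights agree across both views: orange is at (463.6,-315) with yaw -22.5°, and the base is at (491,258) with yaw 13.5°. The tool's y axis has to turn -48° for the grasp.

Emit:
servo_tool:
  steps:
    - [[0.02,0.025,0],[0,0,-6],1]
    - [[0.02,0.025,0],[0,0,-6],1]
    - [[0.02,0.025,0],[0,0,-6],1]
    - [[0.02,0.025,0],[0,0,-6],1]
    - [[0.02,0.025,0],[0,0,-6],1]
    - [[0.02,0.025,0],[0,0,-6],1]
    - [[0.02,0.025,0],[0,0,-6],1]
    - [[0.02,0.025,0],[0,0,-6],1]

```text
t: 0.87
ee_pos: [431.9, -361.7, 199.8]
orientation: [-3.081, 0.615, 0.0]
ft_force: [-0.8, -0.4, 0.5]
width: 87.4
grasp_force: 0.0
```

Emit:
servo_tool:
  steps:
    - [[0.016,0.024,0],[0,0,0],1]
    - [[0.016,0.024,0],[0,0,0],1]
    - [[0,0,0],[0,0,0],1]
    - [[0,0,0],[0,0,0],1]
    - [[0,0,0],[0,0,0],1]
    - [[0,0,0],[0,0,0],1]
    - [[0,0,0],[0,0,0],1]
    - [[0,0,0],[0,0,0],1]

```text
t: 1.53
ee_pos: [462.6, -315.9, 199.8]
orientation: [3.082, -0.61, -0.0]
ft_force: [0.8, -0.3, -0.5]
width: 87.4
grasp_force: 0.0
```

```bash
cat > s.py <<'E'
from h import *
from scipy.spatial.transform import Rotation as Ro
o=sensors.get_obs(); R=Ro.from_rotvec(o['orientation']).as_matrix()
print(o['t'],np.round(o['ee_pos'],1),'ytool',np.degrees(np.arctan2(R[1,1],R[0,1])).round(1),'z',R[:,2].round(3),np.round(o['qpos'],2),o['width'],o['grasp_force'],np.round(o['ft_force'],1))
E
python3 s.py
```

```text
1.5333 [ 462.6 -315.9  199.8] ytool -112.4 z [-0.  0. -1.] [-0.62  0.33  1.77 -0.    1.04  1.34] 87.35947509042816 0.0 [ 0.8 -0.3 -0.5]
```

Emit:
servo_tool:
  steps:
    - [[0.001,0.001,-0.02],[0,0,0],1]
    - [[0,0,-0.02],[0,0,0],1]
    - [[0,0,-0.02],[0,0,0],1]
    - [[0,0,-0.02],[0,0,0],1]
    - [[0,0,-0.02],[0,0,0],1]
    - [[0,0,-0.02],[0,0,0],1]
    - [[0,0,-0.02],[0,0,0],1]
    - [[0,0,0],[0,0,0],1]

```text
t: 2.2
ee_pos: [461.7, -313.1, 56.5]
orientation: [-3.08, 0.608, 0.009]
ft_force: [-0.2, 0.4, 0.6]
width: 88.0
grasp_force: 0.0
```

Emit:
servo_tool:
  steps:
    - [[0,0,0],[0,0,0],-1]
    - [[0,0,0],[0,0,0],-1]
    - [[0,0,0],[0,0,0],-1]
    - [[0,0,0],[0,0,0],-1]
    - [[0,0,0],[0,0,0],-1]
    - [[0,0,0],[0,0,0],-1]
    - [[0,0,0],[0,0,0],-1]
    - [[0,0,0],[0,0,0],-1]

```text
t: 2.87
ee_pos: [464.3, -314.3, 60.2]
orientation: [3.082, -0.607, 0.001]
ft_force: [-0.4, -2.0, 3.1]
width: 40.0
grasp_force: 29.8
```

```bash
python3 s.py
```

```text
2.8667 [ 464.3 -314.3   60.2] ytool -112.3 z [ 0.    -0.001 -1.   ] [-0.62  0.53  1.86 -0.    0.76  1.34] 39.95494905621197 29.840712547302246 [-0.4 -2.   3.1]
```

Emit:
servo_tool:
  steps:
    - [[0,0,0.01],[0,0,0],-1]
    - [[0,0,0.02],[0,0,0],-1]
    - [[0,0,0.025],[0,0,0],-1]
    - [[0,0,0.025],[0,0,0],-1]
    - [[0,0,0.025],[0,0,0],-1]
    - [[0,0,0.025],[0,0,0],-1]
    - [[0,0,0.02],[0,0,0],-1]
    - [[0,0,0.01],[0,0,0],-1]

```text
t: 3.53
ee_pos: [464.9, -314.4, 222.8]
orientation: [3.081, -0.607, 0.005]
ft_force: [1.0, 0.6, -3.1]
width: 40.0
grasp_force: 29.8
```

```bash
python3 s.py; python3 -c "
from h import *
d=grab('scene');P=cloud(d);c=cv2.cvtColor(d['color'],cv2.COLOR_BGR2HSV)
m=(cv2.inRange(c,(4,120,60),(20,255,255))>0)&(abs(P[...,0]-464)<90)&(abs(P[...,1]+314)<90)
Q=P[m];print(len(Q),np.percentile(Q,[1,50,99],axis=0).round(1))
cv2.imwrite('pics/s1.png',cv2.resize(d['color'][20:220,180:400],None,fx=2.5,fy=2.5))"
```

```text
3.5333 [ 464.9 -314.4  222.8] ytool -112.3 z [ 0.003 -0.002 -1.   ] [-0.62  0.3   1.75  0.    1.08  1.34] 39.96913398561928 29.811003506183624 [ 1.   0.6 -3.1]
730 [[ 425.1 -343.6  189.1]
 [ 478.3 -300.3  226.4]
 [ 515.7 -275.1  277. ]]
```

View pics/s1.png

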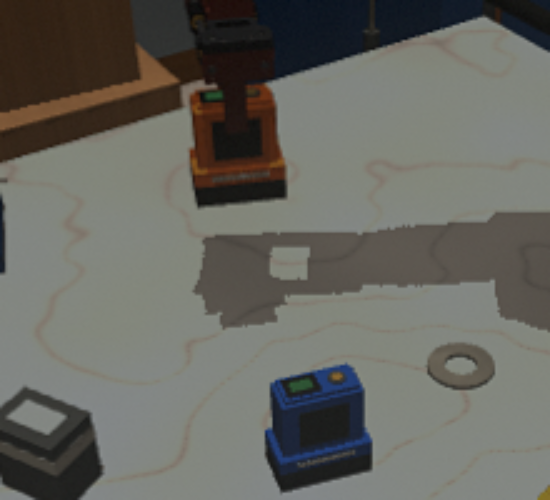

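The orange inflator is held level at crop position (238,145), and blue is undisturbed at (320,430). Next, move it over to the base.

Emit:
servo_tool:
  steps:
    - [[0.002,0.01,0],[0,0,2.25],-1]
    - [[0.002,0.02,0],[0,0,2.25],-1]
    - [[0.002,0.03,0],[0,0,2.25],-1]
    - [[0.002,0.03,0],[0,0,2.25],-1]
    - [[0.002,0.03,0],[0,0,2.25],-1]
    - [[0.002,0.03,0],[0,0,2.25],-1]
    - [[0.002,0.03,0],[0,0,2.25],-1]
    - [[0.002,0.03,0],[0,0,2.25],-1]

```text
t: 4.25
ee_pos: [478.5, -101.7, 217.9]
orientation: [-3.139, 0.111, 0.006]
ft_force: [0.3, 0.1, -2.4]
width: 40.2
grasp_force: 29.8
```

Emit:
servo_tool:
  steps:
    - [[0.001,0.03,0],[0,0,2.25],-1]
    - [[0.001,0.03,0],[0,0,2.25],-1]
    - [[0.001,0.03,0],[0,0,2.25],-1]
    - [[0.001,0.03,0],[0,0,2.25],-1]
    - [[0.001,0.03,0],[0,0,2.25],-1]
    - [[0.001,0.03,0],[0,0,2.25],-1]
    - [[0.001,0.03,0],[0,0,2.25],-1]
    - [[0.001,0.03,0],[0,0,2.25],-1]

```text
t: 4.92
ee_pos: [486.1, 137.6, 217.9]
orientation: [3.118, 0.382, -0.006]
ft_force: [-0.7, 0.1, -2.9]
width: 39.9
grasp_force: 29.8
```

Emit:
servo_tool:
  steps:
    - [[0.002,0.03,0],[0,0,0],-1]
    - [[0,0.03,0],[0,0,0],-1]
    - [[0,0.025,0],[0,0,0],-1]
    - [[0,0.015,0],[0,0,0],-1]
    - [[0,0.01,0],[0,0,0],-1]
    - [[0,0,0],[0,0,0],-1]
    - [[0,0,0],[0,0,0],-1]
    - [[0,0,0],[0,0,0],-1]

```text
t: 5.58
ee_pos: [489.6, 245.0, 219.1]
orientation: [3.118, 0.375, -0.002]
ft_force: [-0.9, -0.3, -3.9]
width: 40.2
grasp_force: 29.8
```

```bash
python3 s.py; cat > m.py <<'E'
from h import *
import sys
e=sensors.get_obs()['ee_pos']
for n in('scene','top'):
    d=grab(n);P=cloud(d);c=cv2.cvtColor(d['color'],cv2.COLOR_BGR2HSV)
    m=(cv2.inRange(c,(4,110,50),(22,255,255))>0)&(np.hypot(P[...,0]-e[0],P[...,1]-e[1])<75)&(P[...,2]>18)
    Q=P[m]; print(n,len(Q),np.percentile(Q,[1,50,99],axis=0).round(1).tolist())
    z=Q[:,2]; S=Q[z>np.percentile(z,98)-8].astype(np.float32); print('  top rect',cv2.minAreaRect(S[:,:2]),S[:,2].mean())
    if n==sys.argv[1]:
        v,u=np.where(m); a,b=max(int(v.mean())-70,0),max(int(u.mean())-80,0)
        cv2.imwrite(f'pics/{sys.argv[2]}.png',cv2.resize(d['color'][a:a+150,b:b+180],None,fx=3.5,fy=3.5))
E
python3 m.py scene s2
```

```text
5.5833 [489.6 245.  219.1] ytool -76.3 z [-0.001 -0.001 -1.   ] [ 0.44  0.29  1.78 -0.    1.07  1.77] 40.18063454445369 29.811020493507385 [-0.9 -0.3 -3.9]
scene 1623 [[443.7, 220.3, 185.1], [523.6, 258.5, 238.2], [540.1, 289.8, 412.6]]Traceback (most recent call last):
  File "m.py", line 8, in <module>
    z=Q[:,2]; S=Q[z>np.percentile(z,98)-8].astype(np.float32); print('  top rect',cv2.minAreaRect(S[:,:2]),S[:,2].mean())
                                                                                  ~~~~~~~~~~~~~~~^^^^^^^^^
cv2.error: OpenCV(4.12.0) /io/opencv/modules/imgproc/src/convhull.cpp:143: error: (-215:Assertion failed) total >= 0 && (depth == CV_32F || depth == CV_32S) in function 'convexHull'
```

Emit:
servo_tool:
  steps:
    - [[0.0015,0.013,0],[0,0,0],-1]
    - [[0,0,-0.015],[0,0,0],-1]
    - [[0,0,-0.02],[0,0,0],-1]
    - [[0,0,-0.02],[0,0,0],-1]
    - [[0,0,-0.02],[0,0,0],-1]
    - [[0,0,-0.01],[0,0,0],-1]
    - [[0,0,0],[0,0,0],-1]
    - [[0,0,0],[0,0,0],-1]

```text
t: 6.3
ee_pos: [491.9, 258.8, 134.9]
orientation: [3.119, 0.374, -0.001]
ft_force: [0.9, -0.2, -3.8]
width: 40.1
grasp_force: 29.8
```

```bash
python3 s.py; cat > m.py <<'E'
from h import *
import sys
e=sensors.get_obs()['ee_pos']; b0=e[2]-60.2
y=np.radians(13.6); A=np.array([[np.cos(y),np.sin(y)],[-np.sin(y),np.cos(y)]])
for n in('scene','top'):
    d=grab(n);P=cloud(d);c=cv2.cvtColor(d['color'],cv2.COLOR_BGR2HSV)
    near=np.hypot(P[...,0]-e[0],P[...,1]-e[1])<75
    m=(cv2.inRange(c,(4,110,50),(22,255,255))>0)&near&(P[...,2]>b0+8)&(P[...,2]<b0+118)
    print(n,m.sum())
    for lo,hi in((15,38),(45,100),(104,116)):
        S=P[m&(P[...,2]>b0+lo)&(P[...,2]<b0+hi)]
        if len(S)>10:
            q=(S[:,:2]-e[:2])@A.T; print('  z',lo,len(S),'x',np.percentile(q[:,0],[2,50,98]).round(1),'y',np.percentile(q[:,1],[2,50,98]).round(1),'zmax',np.percentile(S[:,2],98).round(1))
    if n=='scene':
        v,u=np.where(m); a,b=max(int(v.mean())-70,0),max(int(u.mean())-80,0)
        cv2.imwrite(f'pics/{sys.argv[1]}.png',cv2.resize(d['color'][a:a+150,b:b+180],None,fx=3.5,fy=3.5))
E
python3 m.py s2
```

```text
6.3 [491.9 258.8 134.9] ytool -76.3 z [-0. -0. -1.] [0.46 0.41 1.83 0.   0.9  1.79] 40.053362750597515 29.811102747917175 [ 0.9 -0.2 -3.8]
scene 1218
  z 15 140 x [-44.5  45.9  48.1] y [-25.5  10.9  24.1] zmax 112.5
  z 45 437 x [-36.6  40.6  42.7] y [-19.2   4.4  19.2] zmax 173.8
  z 104 326 x [-28.8  19.   41.5] y [-17.9  -0.9  18.7] zmax 188.1
top 609
  z 15 100 x [-47.  -45.8  10. ] y [-26.6 -19.1  21.9] zmax 112.5
  z 45 174 x [-40.9 -40.   -3.2] y [-20.8 -13.3  15.4] zmax 172.5
  z 104 131 x [-40.2 -29.9 -16.9] y [-20.  -12.   -1.8] zmax 187.7
```

View pics/s2.png

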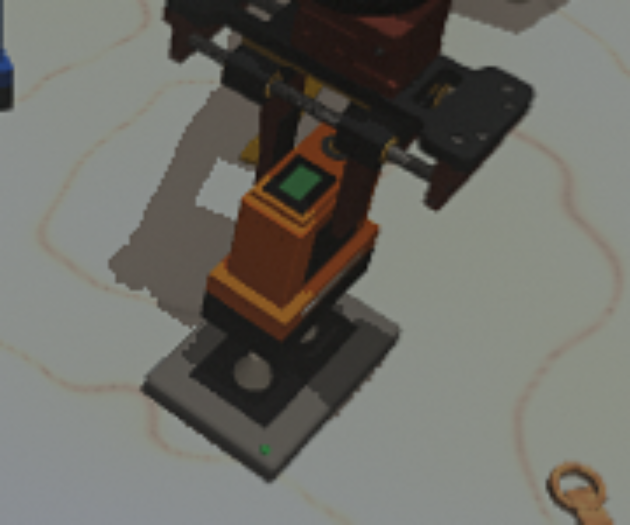

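The inflator is centred on the TCP and lined up above the pegs (near peg at crop (252,372)). Lower it slowly.

Emit:
servo_tool:
  steps:
    - [[-0.0005,-0.0005,-0.008],[0,0,0],-1]
    - [[0,0,-0.008],[0,0,0],-1]
    - [[0,0,-0.008],[0,0,0],-1]
    - [[0,0,-0.006],[0,0,0],-1]
    - [[0,0,-0.006],[0,0,0],-1]
    - [[0,0,-0.005],[0,0,0],-1]
    - [[0,0,0],[0,0,0],-1]
    - [[0,0,0],[0,0,0],-1]

```text
t: 7.07
ee_pos: [491.0, 258.3, 93.5]
orientation: [3.119, 0.375, -0.001]
ft_force: [-0.0, -0.5, -3.0]
width: 40.1
grasp_force: 29.8
```

Emit:
servo_tool:
  steps:
    - [[0,0,-0.003],[0,0,0],-1]
    - [[0,0,-0.003],[0,0,0],-1]
    - [[0,0,-0.003],[0,0,0],-1]
    - [[0,0,-0.002],[0,0,0],-1]
    - [[0,0,0],[0,0,0],-1]
    - [[0,0,0],[0,0,0],-1]
    - [[0,0,0],[0,0,0],-1]
    - [[0,0,0],[0,0,0],-1]

```text
t: 7.73
ee_pos: [491.3, 258.5, 83.0]
orientation: [-3.119, -0.375, -0.0]
ft_force: [-0.4, -0.4, -3.4]
width: 40.2
grasp_force: 29.8
```

```bash
python3 s.py
```

```text
7.7333 [491.3 258.5  83. ] ytool -76.3 z [ 0.  0. -1.] [0.46 0.49 1.86 0.   0.79 1.79] 40.1837802530737 29.810717403888702 [-0.4 -0.4 -3.4]
```

Tip is inside the pockets with no contact force, about 5 mm from the seat. Continue gently.

Emit:
servo_tool:
  steps:
    - [[0,0,-0.001],[0,0,0],-1]
    - [[0,0,-0.001],[0,0,0],-1]
    - [[0,0,-0.001],[0,0,0],-1]
    - [[0,0,-0.001],[0,0,0],-1]
    - [[0,0,0],[0,0,0],-1]
    - [[0,0,0],[0,0,0],-1]
    - [[0,0,0],[0,0,0],-1]
    - [[0,0,0],[0,0,0],-1]

```text
t: 8.4
ee_pos: [491.2, 258.5, 78.9]
orientation: [-3.119, -0.375, -0.0]
ft_force: [-0.3, 0.3, -3.7]
width: 40.2
grasp_force: 29.8
```

Emit:
servo_tool:
  steps:
    - [[0,0,-0.0005],[0,0,0],-1]
    - [[0,0,-0.0005],[0,0,0],-1]
    - [[0,0,-0.0005],[0,0,0],-1]
    - [[0,0,-0.0005],[0,0,0],-1]
    - [[0,0,0],[0,0,0],-1]
    - [[0,0,0],[0,0,0],-1]
    - [[0,0,0],[0,0,0],-1]
    - [[0,0,0],[0,0,0],-1]

```text
t: 9.07
ee_pos: [491.5, 258.3, 78.1]
orientation: [3.119, 0.375, 0.001]
ft_force: [-2.0, -1.6, 8.9]
width: 40.3
grasp_force: 29.9
```

Contact came at the expected seat height, with the force going from -3.7 to +8.9 N. Release and retreat straight up.

Emit:
servo_tool:
  steps:
    - [[0,0,0],[0,0,0],1]
    - [[0,0,0],[0,0,0],1]
    - [[0,0,0],[0,0,0],1]
    - [[0,0,0],[0,0,0],1]
    - [[0,0,0],[0,0,0],1]
    - [[0,0,0],[0,0,0],1]
    - [[0,0,0],[0,0,0],1]
    - [[0,0,0],[0,0,0],1]

```text
t: 9.73
ee_pos: [491.2, 258.4, 76.8]
orientation: [-3.119, -0.375, 0.0]
ft_force: [-0.2, -1.3, -0.3]
width: 86.9
grasp_force: 0.0
```

Emit:
servo_tool:
  steps:
    - [[0,0,0.01],[0,0,0],1]
    - [[0,0,0.02],[0,0,0],1]
    - [[0,0,0.025],[0,0,0],1]
    - [[0,0,0.025],[0,0,0],1]
    - [[0,0,0.025],[0,0,0],1]
    - [[0,0,0.025],[0,0,0],1]
    - [[0,0,0.025],[0,0,0],1]
    - [[0,0,0],[0,0,0],1]

```text
t: 10.4
ee_pos: [493.8, 259.8, 237.8]
orientation: [-3.116, -0.375, -0.013]
ft_force: [0.9, -0.1, -0.3]
width: 87.8
grasp_force: 0.0
```

```bash
python3 s.py; python3 - <<'E'
from h import *
d=grab('scene');P=cloud(d);z=P[...,2]
for nm,x,y,zz in(('orange',491,258,128),('blue',533,-54,110)):
    m=(np.hypot(P[...,0]-x,P[...,1]-y)<60)&(abs(z-zz)<7); Q=P[m]
    print(nm,m.sum(),cv2.minAreaRect(Q[:,:2].astype(np.float32)),np.median(Q[:,2]))
cv2.imwrite('pics/s3.png',cv2.resize(d['color'][180:330,250:480],None,fx=3,fy=3))
E
```

```text
10.4 [493.8 259.8 237.8] ytool -76.3 z [ 0.008  0.004 -1.   ] [0.46 0.28 1.75 0.   1.1  1.79] 87.84026966527904 0.0 [ 0.9 -0.1 -0.3]
orange 651 ((491.9765625, 256.4392395019531), (85.59654235839844, 38.995635986328125), 12.249892234802246) 128.4357750141779
blue 429 ((534.6973266601562, -54.42854309082031), (41.87194061279297, 83.62620544433594), 76.63990783691406) 110.32972101943868
```

View pics/s3.png

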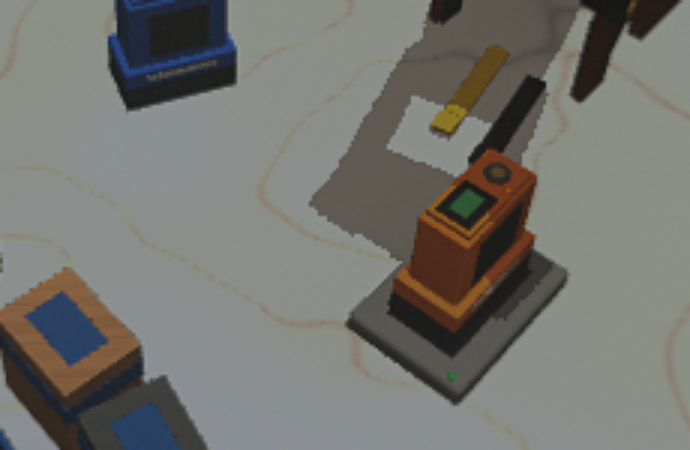

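The orange inflator sits flat on the base at crop (465,250), with its top at 128 mm as expected. Blue is unmoved and the gripper is clear.

```bash
python3 -c "
from h import *
print(close_job())"
```

```text
the job is handed in; nothing more can be done
None
```

The orange inflator is fully seated upright on the charging base and released, the blue one hasn't moved, and the job is handed in; no verdict came back.

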